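# Seat the capsule loading tray and hold the shutter lever open

## Robot

A 6-joint arm with a two-finger parallel gripper is mounted at the origin on the work surface. World frame = base frame: x ahead of the robot, y to its left, z up, the work surface at z = 0. Lengths are in m, angles in rad, forces in N, time in s.
With the tool pointing down it reaches from about 0.375 to 0.825 m from the base axis. Payload 5.5 kg.
Tool frame: the origin (TCP) lies midway between the tips of the shut fingers; the grasp point (between the pads) lies 19 mm behind it; z points along the fingers, y is the direction in which the jaws open and shut (so a half turn about z gives the same grasp; the last joint's range is limited). The gripper opens to 85 mm and grips with 20 to 120 N. Pads are 22 mm wide; open, the fingers measure 114 mm over their backs; the gripper's body (76 mm by 85 mm) begins 54 mm behind the grasp point. The pads swing forward as they close: fully open they stand 13 mm farther back than shut.
Start: joints at [0, 0.314, -0.047, 1.21, 0, 1.571], TCP at [0.6, -0, 0.231] pointing down, gripper open.
Joint ranges: [-2.67, 2.67], [-0.69, 1.73], [-1.03, 1.25], [-2.08, 2.16], [-1.42, 1.45], [-3.14, 3.14]. Speed limits (rad/s): [2.39, 2.39, 3.01, 3.14, 3.14, 3.14].

## Interface

Orientations are given as a rotation vector (axis times angle).
In Python, from bench import get_obs, snapshot, get_calibration, sign_off gives the robot as it stands.
- The arm moves only by the shell command python3 -m inch 'ROWS' [FORCE]. ROWS is a JSON object of lists of equal length, an entry for each row: "linear": the shift along the tool's x, y, z in cm, a list of three; "twist": the turn, a rotation vector about the tool's x, y, z in rad, a list of three; "fingers": the finger opening in cm, from 0 to 8.54. A call has 1 to 8 rows; each row shifts and turns the commanded pose from where the row before left it, along the tool's axes as they then stand; what a row does not reach is not made up. A row lasts 1/10 s, in which the tool goes at most 50 mm and 8.59 degrees, less where a joint would pass 70% of its speed; a pose out of reach is approached as far as the arm can. A call is refused whole if a number of a shift passes 5 or a number of a turn 0.15, either way. A call with a gripper value outside its range is refused whole. The fingers move at their own pace and stop on an object; FORCE is the grip in N (left out, the last holds). Time passes only in rows, so rows that do not move let the fingers close. It gives the time, the measured TCP pose, the force and the opening at its end, in the units of the state.
- get_obs(): the state, without advancing time (a new reading comes with each control period).
- snapshot(name): name is "scene" or "side" or "wrist"; returns the picture (400x640x3 uint8, blue, green, red); there is no depth.
- get_calibration(name): a dict with "K" (3x3 intrinsics, pixels), "D" ([k1, k2, p1, p2, k3] as OpenCV has them; the pictures are not rectified), "camera_from_world" (4x4, takes a point from world to camera coordinates). Camera axes: x right, y down, z forward; pixel columns grow to the right and rows downward; lengths in m; the calibration is good to about 2 mm. A picture is of the moment at which its call begins: read the wrist's pose just before it. get_calibration takes no time and is no camera call; for the wrist camera it gives the pose at the moment of the call.
- sign_off(): hands the job in, once; it reports no verdict.
The state is a dict: "clock": time; "qpos": joint angles; "qd": joint speeds; "tau": joint torques, N m; "tool_pos": TCP position; "ee_rot": TCP orientation; "wrist_force": force on the tool from outside, world axes, zero at the start; "wrist_torque": the same for the moment, N m; "grip_width": finger opening in m.
Only numpy, scipy, OpenCV 4.12 (cv2) and the standard library are available. Lean on these libraries where they do the work, as an engineer would, in place of code of your own. Each camera call takes 0.05 s, during which the arm holds its last target.

## Task

The white loading tray full of green capsules sits askew on the bed of the hand capsule filler: slide it along the bed, flat, until it is home and square against both blue fences. Only then swing the red-knobbed shutter lever forward against its return spring, right to its stop, so that the capsules can drop into the bed. Finish while holding: keep hold of the knob with the lever at its stop (it springs back if let go) and the tray still home, and leave the other things on the bench where they are.

Things in the scene. Friction and masses are not known exactly. Their poses are not given: they have to be found in the camera images.
- capsule_filler: Hand capsule filler, fixed to the bench, 250 mm along its x, 220 mm along its y. Origin: centre of its underside, on the bench; z up, x away from its operator (roughly away from the robot), y to the left. Flat steel bed, top 70 mm up, x -120 to 120, y -105 to 105 mm. A black thumbscrew (left side) and a brass tongue (near edge) stay below the bed's top.
- fence_corner (a point): Inner corner of the two fixed blue fences, on the bed's top, at x = 108, y = -93 mm of the filler; same axes. Fences stand 14 mm above the bed: the far one (face at x = 108) runs the bed's whole width, the right one (face at y = -93) runs from x = -60 to 108. Near and left sides are open. With the tray home its centre is 90 mm in -x and 75 mm in +y from this corner.
- tray_center (a point): Centre (half-way up) of the loading tray: loose, white, 180 mm along its x, 150 mm along its y, 28 mm high, about 0.3 kg, slides at 2 to 5 N, green capsules standing in it below the rim. It lies flat on the bed (rim 98 mm above the bench), 15 to 40 mm out from each fence and turned up to 9 degrees. Outer walls upright and plain: push it from outside. Its axes match the filler's when home.
- shutter_lever (a joint): Angle of the shutter lever, rad: 0 at rest against the steel post, growing as its knob is swung forward (towards the operator's side, the filler's -x), 1.05 at the stop, the yellow post. It turns level about the vertical pivot. A torsion spring drives it back to 0: about 5 N at the knob at rest, rising to about 9 N at the stop.
- lever_pivot (a point): Axis of the lever's pivot bolt, on the bracket at the filler's right side (x = 0, y = -130 mm in the filler's frame), 48 mm above the bench.
- knob_grip (a point): Grip point on the axis of the lever's knob, 85 mm above the bench and 105 mm out from the pivot axis. From the pivot the arm points to the filler's -y turned 25 degrees towards +x at rest, and turned 35 degrees towards -x at the stop.
- lever_knob: The knob itself: an upright red cylinder 24 mm in diameter, a sleeve that revolves freely on the end of the lever arm, from 51 to 107 mm above the bench, free all round from 54 mm up. Origin: centre of its underside. It swings with the arm.
- tamper_center (a point): Bystander: centre of the plate of the tamper, an aluminium plate 160 x 130 mm standing on steel pins with a black bar handle on top, about 70 mm high.
- jar_center (a point): Bystander: centre of an amber powder jar, 64 mm across, 100 mm high.
- beaker_center (a point): Bystander: centre of a glass beaker, 68 mm across, 85 mm high.
- spreader_center (a point): Bystander: centre of a blue powder spreader card, 70 x 110 mm, 17 mm high with its grip, lying flat.
Things that resemble listed ones, but are neither listed nor needed, are in the scene too. Of the things shaped like the part that bears tray_center, the white one is meant.

How it is judged:
By the outcome, as a careful person would: the job done as asked, in the order asked, and still so for the second after the job is handed in, while the arm keeps its last pose, push and grip.
It also fails if it takes over 72 s, if anything falls off the work surface, if the arm or the gripper's body presses on something with over 40 N, if the wrist force passes 120 N, or if a joint passes its speed limit or range.

## Working session

There is one attempt and no reset: what is moved stays moved. The work goes in short steps, Python scripts to look and compute and a shell command to move; the robot and the scene stay as the last step left them, time stands still between calls to the robot, and variables do not carry over. Pictures are saved under pics/ and viewed, and the job is handed in when it is done.

```bash
ls; mkdir -p pics; python3 - <<'E'
from bench import *
import cv2
print(get_obs())
for n in ["scene","side","wrist"]:
    cv2.imwrite(f"pics/{n}0.png",snapshot(n)); c=get_calibration(n); print(n,c)
E
```

```text
pics
{'clock': 0.0, 'qpos': array([-2.40137260e-05,  3.14231798e-01, -4.80926618e-02,  1.21020170e+00,
        2.28707780e-05,  1.57079027e+00]), 'qd': array([-2.58012430e-04, -5.71280970e-04, -1.26299514e-03, -1.80364984e-05,
       -5.92839758e-04, -4.44125371e-04]), 'tau': array([ 1.69644722e-03, -5.39594257e+01,  3.39749372e+01,  1.94567809e-02,
        9.49871333e-05,  6.01428906e-05]), 'tool_pos': array([ 5.99411894e-01, -6.82617252e-06,  2.30425154e-01]), 'ee_rot': array([-2.22058466e+00, -2.22054474e+00,  1.89518328e-03]), 'wrist_force': array([-0.28791274, -0.13142388,  0.00169825]), 'wrist_torque': array([-0.0520052 ,  0.00598933, -0.02493312]), 'grip_width': 0.08551120007525972}
scene {'K': array([[413.11742039,   0.        , 328.06190927],
       [  0.        , 413.11742039, 197.05724325],
       [  0.        ,   0.        ,   1.        ]]), 'D': array([-0.09184567,  0.        ,  0.        ,  0.        ,  0.        ]), 'camera_from_world': array([[-0.03921521,  0.99904924,  0.0190471 , -0.05448195],
       [ 0.81140707,  0.04296291, -0.58290029, -0.38418786],
       [-0.5
[... 532 characters left out ...]
, -0.56214043,  1.11840022],
       [ 0.        ,  0.        ,  0.        ,  1.        ]])}
wrist {'K': array([[342.31061967,   0.        , 323.98417731],
       [  0.        , 342.31061967, 194.19396314],
       [  0.        ,   0.        ,   1.        ]]), 'D': array([-0.04952897,  0.        ,  0.        ,  0.        ,  0.        ]), 'camera_from_world': array([[ 9.99999849e-01,  5.30224444e-05, -5.46421804e-04,
        -5.99228857e-01],
       [ 2.23318095e-04, -9.48542701e-01,  3.16649167e-01,
        -4.02799802e-02],
       [-5.01514901e-04, -3.16649241e-01, -9.48542570e-01,
         3.79730943e-01],
       [ 0.00000000e+00,  0.00000000e+00,  0.00000000e+00,
         1.00000000e+00]])}
```

View pics/scene0.png

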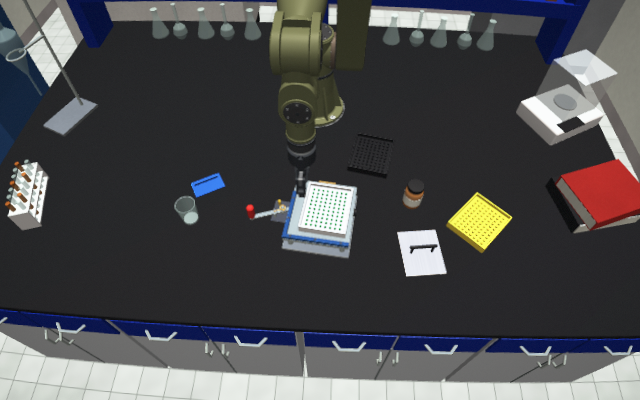

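View pics/side0.png

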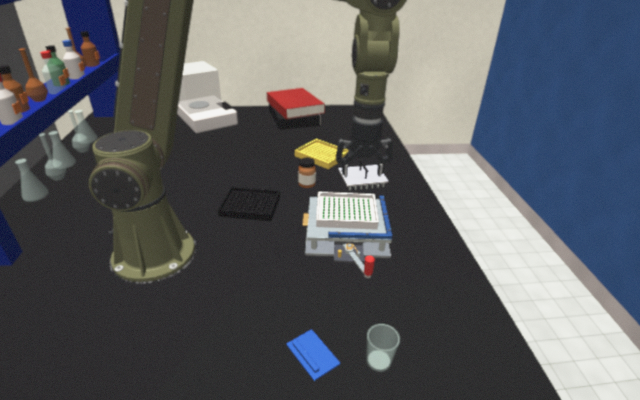

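View pics/wrist0.png

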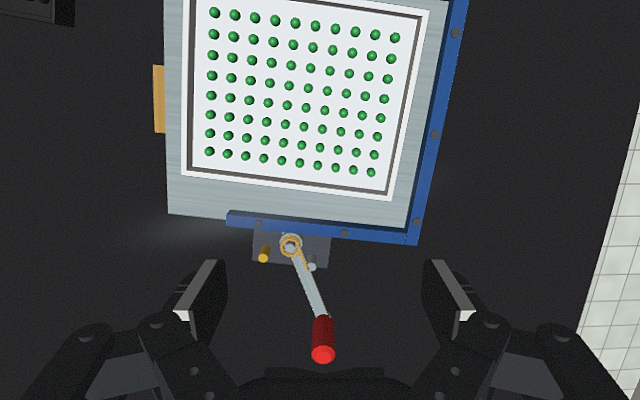

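The white tray with green capsules is at scene (327,208) and wrist (295,95). Lookalikes for it are the yellow tray at scene (480,220), the black tray at (372,155), and the white tamper plate at (421,252). The red knob is at scene (251,211) and wrist (322,350). I'll shift the wrist camera to see the whole bed.

```bash
python3 -m inch '{"linear":[[2.5,0,-1],[2.5,0,-1],[2.5,0,-1],[2.5,0,-1],[0,0,0]],"twist":[[0,0,0],[0,0,0],[0,0,0],[0,0,0],[0,0,0]],"fingers":[3,3,3,3,3]}'
python3 - <<'E'
from bench import *
import cv2
o=get_obs();print(o['clock'],o['tool_pos'],o['ee_rot'])
import numpy as np
c=get_calibration("wrist"); cv2.imwrite("pics/w1.png",snapshot("wrist")); np.save("w1.npy",c["camera_from_world"])
E
```

```text
clock: 0.65
tool_pos: [0.6005, 0.1028, 0.2724]
ee_rot: [2.218, 2.225, 0.003]
wrist_force: [0.6, -0.8, 0.5]
grip_width: 0.0299
0.65 [0.60045046 0.10278547 0.27238919] [2.21775389 2.22481136 0.00330738]
```

View pics/w1.png

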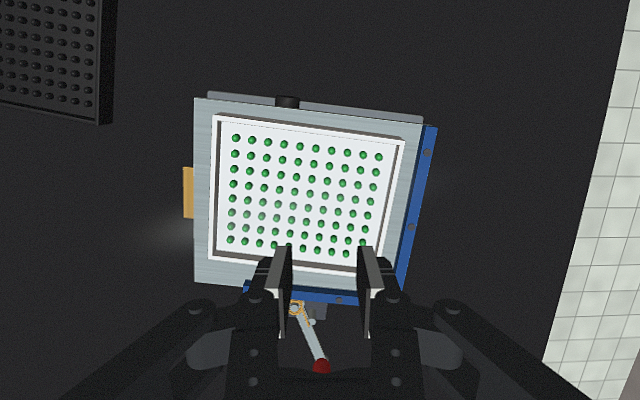

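```bash
cat > h.py <<'E'
import cv2,numpy as np
from bench import *
def ray(name,pts,z,T=None):
    c=get_calibration(name); T=c["camera_from_world"] if T is None else T
    n=cv2.undistortPoints(np.array(pts,float).reshape(-1,1,2),c["K"],np.array(c["D"])).reshape(-1,2)
    d=np.c_[n,np.ones(len(n))]@T[:3,:3]; o=-T[:3,:3].T@T[:3,3]
    return (o+d*((z-o[2])/d[:,2])[:,None])[:,:2]
def fit(p):
    vx,vy,x,y=cv2.fitLine(np.array(p,np.float32),cv2.DIST_HUBER,0,0.01,0.01).ravel(); return np.array([x,y]),np.array([vx,vy])
def isect(a,b):
    s=np.linalg.solve(np.c_[a[1],-b[1]],b[0]-a[0]); return a[0]+s[0]*a[1]
E
python3 - <<'E'
from h import *
im=cv2.imread("pics/w1.png"); h=cv2.cvtColor(im,cv2.COLOR_BGR2HSV)
for (x,y) in [(204,180),(250,107),(214,180),(300,122),(224,180),(400,180),(393,180),(420,180),(300,268)]: print((x,y),im[y,x],h[y,x])
print(-np.load("w1.npy")[:3,:3].T@np.load("w1.npy")[:3,3])
cv2.imwrite("pics/w1c.png",cv2.resize(im[85:305,180:450],None,fx=2.7,fy=2.7,interpolation=cv2.INTER_CUBIC))
E
```

```text
(204, 180) [171 168 156] [ 96  22 171]
(250, 107) [168 167 153] [ 92  23 168]
(214, 180) [232 237 237] [ 30   5 237]
(300, 122) [154 154 143] [ 90  18 154]
(224, 180) [236 233 230] [105   6 236]
(400, 180) [165 164 152] [ 92  20 165]
(393, 180) [239 238 234] [ 96   5 239]
(420, 180) [146  89  55] [109 159 146]
(300, 268) [239 237 232] [ 99   7 239]
[0.59964392 0.18466336 0.41450458]
```

View pics/w1c.png

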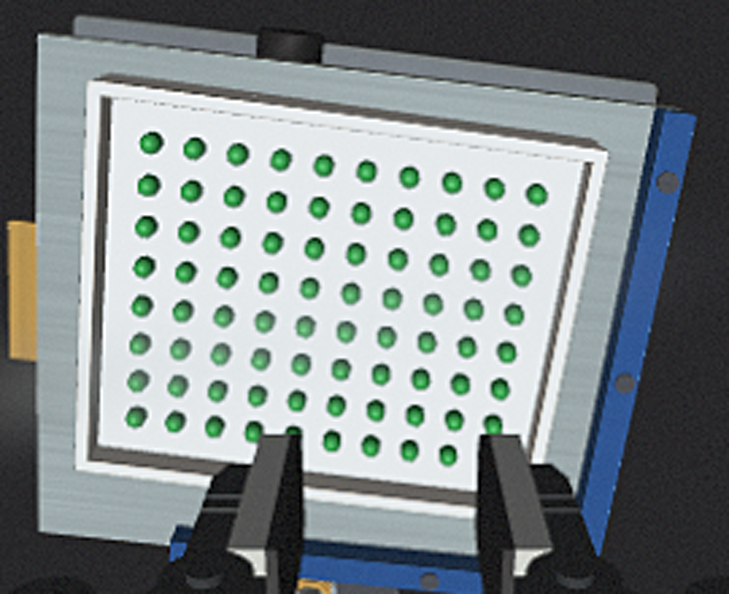

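```bash
python3 - <<'E'
from h import *
im=cv2.imread("pics/w1.png"); h=cv2.cvtColor(im,cv2.COLOR_BGR2HSV); T=np.load("w1.npy")
W=((h[...,2]>200)&(h[...,1]<16)); B=(h[...,0]>100)&(h[...,0]<120)&(h[...,1]>110)&(h[...,2]>60)
L=[];R=[];
for y in range(150,235):
    x=np.where(W[y,200:260])[0]; L.append((200+x[0]-.5,y))
    x=np.where(W[y,370:412])[0]; R.append((370+x[-1]+.5,y))
U=[];D=[]
for x in range(230,390): u=np.where(W[105:160,x])[0]; U.append((x,105+u[0]-.5))
for x in list(range(220,262))+list(range(300,345)): u=np.where(W[230:295,x])[0]; D.append((x,230+u[-1]+.5))
ls=[fit(ray("wrist",p,0.098,T)) for p in (L,U,R,D)]
c=[isect(ls[0],ls[1]),isect(ls[1],ls[2]),isect(ls[2],ls[3]),isect(ls[3],ls[0])]
print("tray corners nl,fl,fr,nr",np.round(c,4)); cen=np.mean(c,0); print("cen",cen)
for a,b in((0,1),(1,2),(2,3),(3,0)): print(np.linalg.norm(c[a]-c[b]))
for l in ls: print("ang",np.degrees(np.arctan2(l[1][1],l[1][0])))
F=[(np.where(B[y,395:445])[0][0]+394.5,y) for y in range(135,235)]
ff=fit(ray("wrist",F,0.07,T)); print("far",ff,np.degrees(np.arctan2(ff[1][1],ff[1][0])))
Lb=[];
G=(h[...,2]>110)
for y in list(range(105,160))+list(range(225,275)):
    x=np.where(G[y,185:215])[0]; Lb.append((185+x[0]-.5,y))
lb=fit(ray("wrist",Lb,0.07,T)); print("near",lb,np.degrees(np.arctan2(lb[1][1],lb[1][0])))
# right fence from w0
im=cv2.imread("pics/wrist0.png"); h=cv2.cvtColor(im,cv2.COLOR_BGR2HSV);B=(h[...,0]>100)&(h[...,0]<120)&(h[...,1]>110)&(h[...,2]>60)
T0=np.array([[ 9.99999849e-01,  5.30224444e-05, -5.46421804e-04,-5.99228857e-01],[ 2.23318095e-04, -9.48542701e-01,  3.16649167e-01,-4.02799802e-02],[-5.01514901e-04, -3.16649241e-01, -9.48542570e-01,3.79730943e-01],[0,0,0,1]])
P=[(x,200+np.where(B[200:250,x])[0][0]-.5) for x in range(235,395)]
rf=fit(ray("wrist",P,0.07,T0)); print("right",rf,np.degrees(np.arctan2(rf[1][1],rf[1][0])))
F0=[(np.where(B[y,400:465])[0][0]+399.5,y) for y in range(20,215)]
f0=fit(ray("wrist",F0,0.07,T0)); print("far0",f0,np.degrees(np.arctan2(f0[1][1],f0[1][0])))
fc=isect(rf,f0); print("corner",fc,isect(rf,ff))
# knob top in w0
K=(((h[...,0]<6)|(h[...,0]>174))&(h[...,1]>150)&(h[...,2]>80)).astype(np.uint8)
ys,xs=np.where(K[300:380,290:350]);print("knob bbox",xs.min()+290,xs.max()+290,ys.min()+300,ys.max()+300)
print("knobtop",ray("wrist",[(322.5,354)],0.107,T0))
print("pivot", ray("wrist",[(290,244)],0.055,T0))
E
```

```text
tray corners nl,fl,fr,nr [[ 0.4985  0.1558]
 [ 0.6758  0.1321]
 [ 0.6563 -0.0159]
 [ 0.4791  0.0081]]
cen [0.57742757 0.07001714]
0.17879716
0.1492759
0.1787609
0.1489118
ang 82.5182
ang -7.6109734
ang 82.503845
ang -7.7276917
far (array([0.6923687 , 0.08031052], dtype=float32), array([0.10911151, 0.9940295 ], dtype=float32)) 83.73589
near (array([0.46002772, 0.06017323], dtype=float32), array([0.1155301 , 0.99330395], dtype=float32)) 83.36579
right (array([ 0.5772407 , -0.04594547], dtype=float32), array([ 0.99718636, -0.07496212], dtype=float32)) -4.2990465
far0 (array([0.68763244, 0.03948922], dtype=float32), array([0.11114529, 0.99380416], dtype=float32)) 83.61865
corner [ 0.6772369  -0.05346255] [ 0.67768115 -0.05349594]
knob bbox 311 334 316 363
knobtop [[ 0.59783919 -0.17203414]]
pivot [[ 0.56426385 -0.07804815]]
```

```bash
python3 - <<'E'
from h import *
im=cv2.imread("pics/wrist0.png"); cv2.imwrite("pics/w0c.png",cv2.resize(im[180:380,150:450],None,fx=2.6,fy=2.6,interpolation=cv2.INTER_CUBIC))
E
```

```text
(no output)
```

View pics/w0c.png

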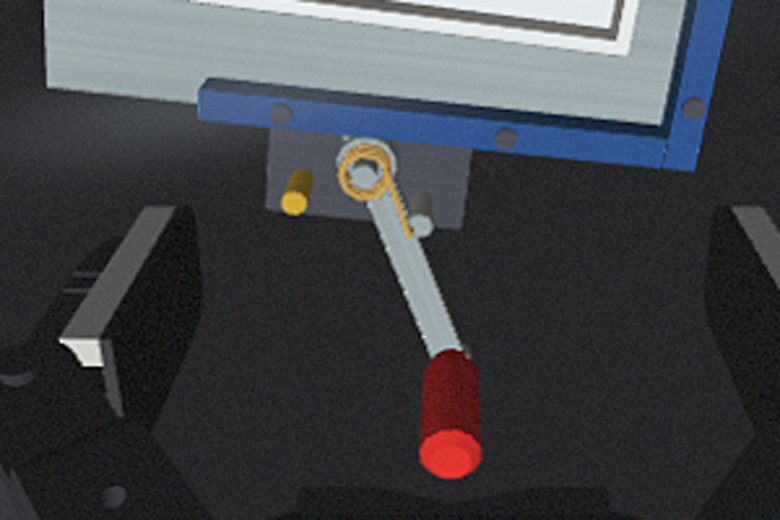

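```bash
python3 - <<'E'
from h import *
T=np.load("w1.npy")
T0=np.array([[ 9.99999849e-01,  5.30224444e-05, -5.46421804e-04,-5.99228857e-01],[ 2.23318095e-04, -9.48542701e-01,  3.16649167e-01,-4.02799802e-02],[-5.01514901e-04, -3.16649241e-01, -9.48542570e-01,3.79730943e-01],[0,0,0,1]])
im=cv2.imread("pics/wrist0.png");h=cv2.cvtColor(im,cv2.COLOR_BGR2HSV); G=(h[...,1]<60)&(h[...,2]>110)
P=[(x,205+np.where(~G[205:250,x])[0][0]-.5) for x in range(240,395)]
rf=fit(ray("wrist",P,0.07,T0)); print("right",rf,np.degrees(np.arctan2(rf[1][1],rf[1][0])))
F0=[(395+np.where(~G[y,395:465])[0][0]-.5,y) for y in range(205,222)]
F0=[]
for y in range(20,215):
    # from blue leftwards to first bed gray
    b=420+ (214-y)*40//200
    x=b
    while not G[y,x]: x-=1
    F0.append((x+.5,y))
f0=fit(ray("wrist",F0,0.07,T0)); print("far0",f0,np.degrees(np.arctan2(f0[1][1],f0[1][0])))
fc=isect(rf,f0); print("corner",fc)
im=cv2.imread("pics/w1.png");h=cv2.cvtColor(im,cv2.COLOR_BGR2HSV); G=(h[...,1]<60)&(h[...,2]>110)
F=[]
for y in range(135,235):
    x=int(432-(y-127)*30/150)
    while not G[y,x]: x-=1
    F.append((x+.5,y))
ff=fit(ray("wrist",F,0.07,T)); print("far1",ff,np.degrees(np.arctan2(ff[1][1],ff[1][0])),isect(rf,ff))
print("knob",ray("wrist",[(323.1,354.6)],0.107,T0))
yaw=np.arctan2(rf[1][1],rf[1][0]); 
for yw in (np.degrees(yaw),-6.4):
    a=np.radians(yw);ex=np.array([np.cos(a),np.sin(a)]);ey=np.array([-ex[1],ex[0]])
    O=fc-.108*ex+.093*ey; pv=O-.130*ey
    g=lambda t:pv+.105*(-ey*np.cos(t)+ex*np.sin(t))
    print(yw,"O",O,"piv",pv,"rest",g(np.radians(25)),"stop",g(np.radians(-35)),"home",fc-.09*ex+.075*ey)
    cs=np.array([[.4985,.1558],[.6758,.1321],[.6563,-.0159],[.4791,.0081]])
    print(((cs-fc)@np.c_[ex,ey]*1000).round(1))
# bystanders scene
E
```

```text
right (array([ 0.5927855 , -0.04355028], dtype=float32), array([ 0.99358875, -0.11305471], dtype=float32)) -6.491436
far0 (array([0.6882042 , 0.04986283], dtype=float32), array([0.11334466, 0.9935557 ], dtype=float32)) 83.49184
corner [ 0.6764615  -0.05307129]
far1 (array([0.6915931 , 0.08030792], dtype=float32), array([0.10901173, 0.9940405 ], dtype=float32)) 83.741646 [ 0.6769598  -0.05312799]
knob [[ 0.59842769 -0.17278845]]
-6.491436 O [0.579668   0.05154237] piv [ 0.56497085 -0.07762416] rest [ 0.59830272 -0.17719316] stop [ 0.4954075 -0.1562749] home [0.59551764 0.03162279]
[[-200.4  187.4]
 [ -21.6  183.9]
 [ -24.2   34.7]
 [-203.    38.5]]
-6.4 O [0.57950119 0.05138777] piv [ 0.56501023 -0.07780206] rest [ 0.59850096 -0.17731775] stop [ 0.49557249 -0.15656372] home [0.59538258 0.0314935 ]
[[-200.1  187.7]
 [ -21.3  183.9]
 [ -24.2   34.7]
 [-203.    38.8]]
```

Geometry so far:
- **Filler:** yaw is about -6.45°, and the fence corner is at (0.6765, -0.053).
- **Tray:** it sits about 23 mm and 36 mm off the fences, turned about -1.2°.

Next I align the tool, move to the left (+y) side of the tray, and descend.

```bash
python3 -m inch '{"linear":[[0,0,0],[2.3,-0.6,0],[2.3,-0.7,0],[2.2,-0.6,0],[0,0,3],[0,0,3],[0,0,3],[0,0,3]],"twist":[[0,0,0.113],[0,0,0],[0,0,0],[0,0,0],[0,0,0],[0,0,0],[0,0,0],[0,0,0]],"fingers":[5,5,5,5,5,5,5,5]}'
python3 - <<'E'
from h import *
cv2.imwrite("pics/w2.png",snapshot("wrist"));o=get_obs();print(o['tool_pos'],o['ee_rot'])
E
```

```text
clock: 1.5
tool_pos: [0.5883, 0.1686, 0.1495]
ee_rot: [-2.344, -2.091, 0.002]
wrist_force: [0.4, -0.2, -0.6]
grip_width: 0.0501
[0.58535245 0.16767329 0.14410926] [-2.34186777 -2.08911972  0.01226671]
```

View pics/w2.png

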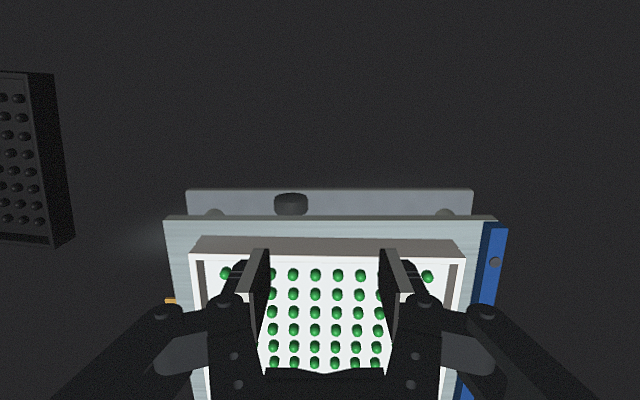

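```bash
python3 -m inch '{"linear":[[0.5,0.2,2.5],[0,0,2.5],[0,0,1.6],[0,0,0],[0,0,0]],"twist":[[0,0,0],[0,0,0],[0,0,0],[0,0,0],[0,0,0]],"fingers":[5,5,5,5,5]}'
python3 - <<'E'
from h import *
cv2.imwrite("pics/w3.png",snapshot("wrist"));cv2.imwrite("pics/s3.png",cv2.resize(snapshot("side")[150:280,270:430],None,fx=4,fy=4));o=get_obs();print(o['tool_pos'],o['ee_rot'])
E
```

```text
clock: 2.05
tool_pos: [0.5914, 0.1738, 0.0857]
ee_rot: [-2.344, -2.092, 0.001]
wrist_force: [0.6, 0.3, 0.4]
grip_width: 0.05
[0.59232239 0.17436919 0.08674931] [2.34312535 2.09132617 0.00261378]
```

View pics/w3.png

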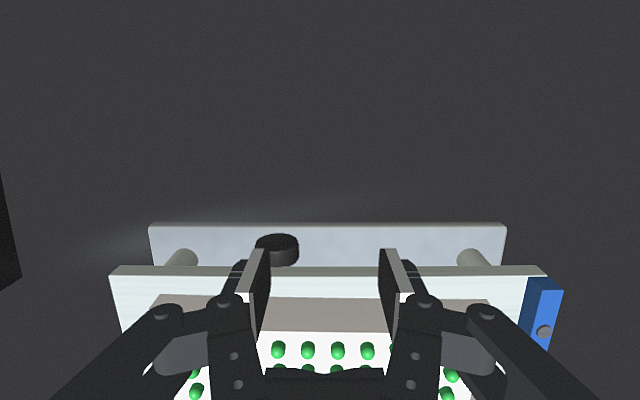

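View pics/s3.png

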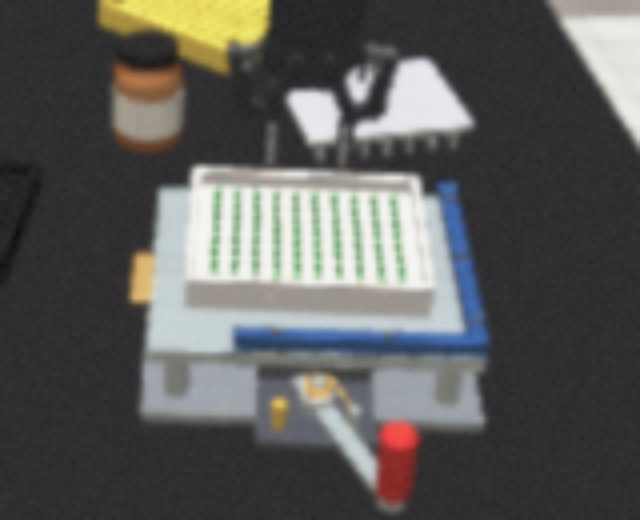

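```bash
python3 -m inch '{"linear":[[0,-0.2,1.0],[0,0,0],[-1,0,0],[-1,0,0],[-0.5,0,0],[-0.5,0,0],[-0.5,0,0],[0,0,0]],"twist":[[0,0,0],[0,0,0],[0,0,0],[0,0,0],[0,0,0],[0,0,0],[0,0,0],[0,0,0]],"fingers":[5,5,5,5,5,5,5,5]}'
python3 -m inch '{"linear":[[-0.4,0,0],[-0.4,0,0],[-0.4,0,0],[-0.2,0,0],[0,0,0]],"twist":[[0,0,0],[0,0,0],[0,0,0],[0,0,0],[0,0,0]],"fingers":[5,5,5,5,5]}'
```

```text
clock: 2.95
tool_pos: [0.5855, 0.139, 0.0754]
ee_rot: [2.344, 2.091, -0.0]
wrist_force: [0.2, -0.2, 0.9]
grip_width: 0.05
clock: 3.45
tool_pos: [0.5839, 0.1256, 0.0754]
ee_rot: [2.343, 2.092, -0.0]
wrist_force: [1.0, 1.5, 1.0]
grip_width: 0.0501
```

```bash
python3 - <<'E'
from h import *
cv2.imwrite("pics/s4.png",cv2.resize(snapshot("side")[150:280,270:430],None,fx=4,fy=4));o=get_obs();print(o['tool_pos'],o['wrist_force'])
E
```

```text
[0.58390591 0.12559476 0.07536421] [ 0.67735244  0.04240589 -0.03330584]
```

View pics/s4.png

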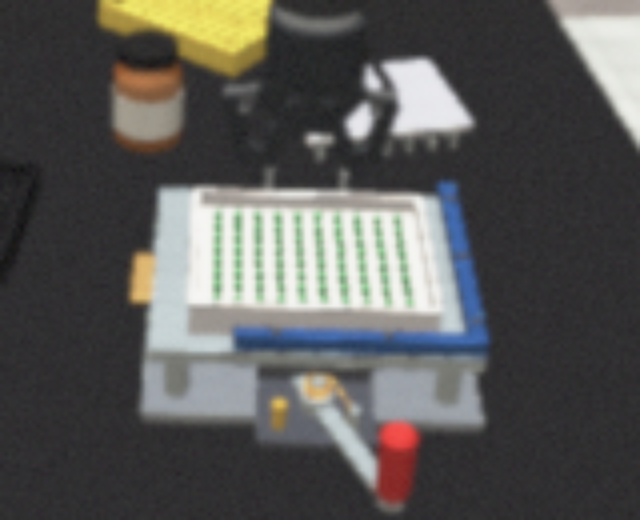

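```bash
python3 -m inch '{"linear":[[-0.2,0,0],[-0.2,0,0],[-0.2,0,0],[0,0,0]],"twist":[[0,0,0],[0,0,0],[0,0,0],[0,0,0]],"fingers":[5,5,5,5]}'
python3 -m inch '{"linear":[[-0.1,0,0],[-0.1,0,0],[0,0,0]],"twist":[[0,0,0],[0,0,0],[0,0,0]],"fingers":[5,5,5]}'
python3 -m inch '{"linear":[[-0.1,0,0],[-0.1,0,0],[0,0,0]],"twist":[[0,0,0],[0,0,0],[0,0,0]],"fingers":[5,5,5]}'
```

```text
clock: 3.9
tool_pos: [0.5832, 0.1198, 0.0753]
ee_rot: [2.343, 2.092, -0.0]
wrist_force: [1.2, 2.0, 1.2]
grip_width: 0.0501
clock: 4.2
tool_pos: [0.5832, 0.1195, 0.0754]
ee_rot: [-2.341, -2.091, -0.004]
wrist_force: [1.3, 7.9, -0.2]
grip_width: 0.0499
clock: 4.5
tool_pos: [0.5832, 0.1195, 0.0756]
ee_rot: [-2.338, -2.091, -0.008]
wrist_force: [0.5, 13.5, -0.7]
grip_width: 0.05
```

```bash
python3 -m inch '{"linear":[[1.5,0,0],[1.5,0,0],[0,0,-2],[0,0,-2],[0,0,-2],[0,0,0]],"twist":[[0,0,0],[0,0,0],[0,0,0],[0,0,0],[0,0,0],[0,0,0]],"fingers":[5,5,5,5,5,5]}'
python3 - <<'E'
from h import *
c=get_calibration("wrist"); im=snapshot("wrist"); cv2.imwrite("pics/w5.png",im)
cv2.imwrite("pics/s5.png",cv2.resize(snapshot("side")[150:280,270:430],None,fx=4,fy=4));o=get_obs();print(o['tool_pos'],o['ee_rot'],o['qpos'])
E
```

```text
clock: 5.1
tool_pos: [0.5879, 0.1467, 0.1379]
ee_rot: [2.341, 2.091, 0.005]
wrist_force: [0.4, 0.8, -0.2]
grip_width: 0.0502
[0.58620368 0.14615647 0.13513134] [ 2.34245131e+00  2.09233965e+00 -1.93675263e-04] [ 2.44734788e-01  3.73730715e-01 -1.86917496e-01  1.00991330e+00
 -7.11186972e-04  1.92820691e+00]
```

View pics/s5.png

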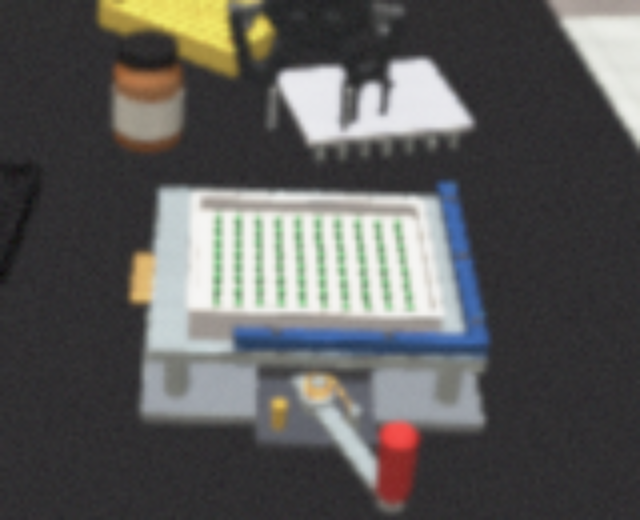

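```bash
python3 -m inch '{"linear":[[-2.2,-2.4,0],[-2.2,-2.4,0],[-2.2,-2.4,0],[-2.2,-2.4,0],[-2.3,-2.1,0],[0,0,0],[0,0,0],[0,0,0]],"twist":[[0,0,0],[0,0,0],[0,0,0],[0,0,0],[0,0,0],[0,0,-0.14],[0,0,-0.14],[0,0,-0.14]],"fingers":[5,5,5,5,5,5,5,5]}'
python3 -m inch '{"linear":[[0,0,0],[0,0,0],[0,0,0],[0,0,0],[0,0,0],[0,0,0],[0,0,0],[0,0,0]],"twist":[[0,0,-0.14],[0,0,-0.14],[0,0,-0.14],[0,0,-0.14],[0,0,-0.14],[0,0,-0.14],[0,0,-0.14],[0,0,-0.14]],"fingers":[5,5,5,5,5,5,5,5]}'
python3 -m inch '{"linear":[[0,0,0],[0,0,0]],"twist":[[0,0,-0.03],[0,0,0]],"fingers":[5,5]}'
python3 - <<'E'
from h import *
from scipy.spatial.transform import Rotation as R
o=get_obs();M=R.from_rotvec(o['ee_rot']).as_matrix();print(M.round(3),np.degrees(np.arctan2(M[1,1],M[0,1])),o['tool_pos'])
d=np.array([.4575,.0474,.076])-o['tool_pos'];print(M.T@d*100)
cv2.imwrite("pics/w6.png",snapshot("wrist"))
E
```

```text
clock: 6.0
tool_pos: [0.4561, 0.0484, 0.1341]
ee_rot: [-1.848, -2.539, 0.003]
wrist_force: [-0.1, -0.0, 0.2]
grip_width: 0.0501
clock: 6.8
tool_pos: [0.4562, 0.0486, 0.1339]
ee_rot: [-0.217, -3.132, 0.002]
wrist_force: [-0.2, 0.7, -0.0]
grip_width: 0.0502
clock: 7.0
tool_pos: [0.4566, 0.0487, 0.1344]
ee_rot: [-0.182, -3.135, 0.001]
wrist_force: [0.1, -0.5, -0.2]
grip_width: 0.0498
[[-0.993  0.116 -0.002]
 [ 0.116  0.993 -0.   ]
 [ 0.002 -0.001 -1.   ]] 83.3615906875896 [0.45660535 0.0487104  0.13442488]
[-0.11314954 -0.11642777  5.84238674]
```

View pics/w6.png

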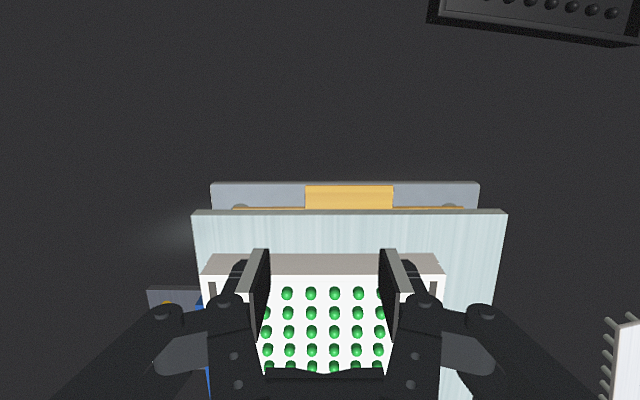

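```bash
python3 -m inch '{"linear":[[0,0,2],[0,0,2],[0,0,1.8],[0,0,0],[-1,0,0],[-0.8,0,0],[-0.4,0,0],[0,0,0]],"twist":[[0,0,0],[0,0,0],[0,0,0],[0,0,0],[0,0,0],[0,0,0],[0,0,0],[0,0,0]],"fingers":[5,5,5,5,5,5,5,5]}'
python3 -m inch '{"linear":[[-0.4,0,0],[-0.4,0,0],[-0.3,0,0],[-0.2,0,0],[0,0,0]],"twist":[[0,0,0],[0,0,0],[0,0,0],[0,0,0],[0,0,0]],"fingers":[5,5,5,5,5]}'
python3 -m inch '{"linear":[[-0.2,0,0],[-0.1,0,0],[0,0,0]],"twist":[[0,0,0],[0,0,0],[0,0,0]],"fingers":[5,5,5]}'
```

```text
clock: 7.85
tool_pos: [0.4806, 0.0462, 0.078]
ee_rot: [0.179, 3.135, 0.0]
wrist_force: [-0.2, 0.7, -0.0]
grip_width: 0.0501
clock: 8.35
tool_pos: [0.4924, 0.0447, 0.0773]
ee_rot: [0.179, 3.136, -0.0]
wrist_force: [-2.6, 0.1, 1.4]
grip_width: 0.05
clock: 8.65
tool_pos: [0.4951, 0.0444, 0.0772]
ee_rot: [0.179, 3.136, -0.0]
wrist_force: [-3.0, 0.5, 1.7]
grip_width: 0.0503
```

```bash
python3 -m inch '{"linear":[[-0.1,0,0],[-0.1,0,0],[0,0,0]],"twist":[[0,0,0],[0,0,0],[0,0,0]],"fingers":[5,5,5]}'
python3 -m inch '{"linear":[[-0.1,0,0],[-0.1,0,0],[0,0,0]],"twist":[[0,0,0],[0,0,0],[0,0,0]],"fingers":[5,5,5]}'
python3 -m inch '{"linear":[[-0.1,0,0],[0,0,0]],"twist":[[0,0,0],[0,0,0]],"fingers":[5,5]}'
```

```text
clock: 8.95
tool_pos: [0.4951, 0.0444, 0.0771]
ee_rot: [-0.178, -3.133, -0.001]
wrist_force: [-9.2, 1.4, 7.2]
grip_width: 0.05
clock: 9.25
tool_pos: [0.4951, 0.0444, 0.0768]
ee_rot: [-0.178, -3.13, -0.001]
wrist_force: [-14.8, 1.6, 12.4]
grip_width: 0.05
clock: 9.45
tool_pos: [0.4951, 0.0443, 0.0766]
ee_rot: [-0.178, -3.128, -0.001]
wrist_force: [-18.0, 2.5, 14.0]
grip_width: 0.0502
```

```bash
python3 -m inch '{"linear":[[1.5,0,0],[1.5,0,0],[0,0,-3],[0,0,-3],[0,0,-3],[0,0,-3],[-3,0,-3],[-3,0,-3]],"twist":[[0,0,0],[0,0,0],[0,0,0],[0,0,0],[0,0,0],[0,0,0],[0,0,0.143],[0,0,0.143]],"fingers":[5,5,5,5,5,6,7,8]}'
python3 -m inch '{"linear":[[0,0,0],[0,0,0],[0,0,0],[0,0,0],[0,0,0],[0,0,0],[0,0,0],[0,0,0]],"twist":[[0,0,0.143],[0,0,0.143],[0,0,0.143],[0,0,0.143],[0,0,0.143],[0,0,0.143],[0,0,0.143],[0,0,0.143]],"fingers":[8,8,8,8,8,8,8,8]}'
python3 -m inch '{"linear":[[0,3,0],[0,3,0],[0,2,0],[0,0,0]],"twist":[[0,0,0.143],[0,0,0],[0,0,0],[0,0,0]],"fingers":[8,8,8,8]}'
python3 - <<'E'
from h import *
c=get_calibration("wrist"); cv2.imwrite("pics/w7.png",snapshot("wrist")); np.save("w7.npy",c["camera_from_world"])
o=get_obs();print(o['tool_pos'],o['ee_rot'])
E
```

```text
clock: 10.25
tool_pos: [0.5306, 0.0364, 0.2593]
ee_rot: [0.631, 3.074, 0.001]
wrist_force: [1.4, 0.3, 0.3]
grip_width: 0.0798
clock: 11.05
tool_pos: [0.5303, 0.0361, 0.2576]
ee_rot: [2.197, 2.243, 0.002]
wrist_force: [0.1, 0.4, -0.2]
grip_width: 0.0801
clock: 11.45
tool_pos: [0.6117, 0.0309, 0.2567]
ee_rot: [2.346, 2.087, 0.002]
wrist_force: [-0.0, 1.1, -0.8]
grip_width: 0.0799
[0.61011156 0.03102288 0.25681136] [2.34640817e+00 2.08782051e+00 7.97386387e-04]
```

View pics/w7.png

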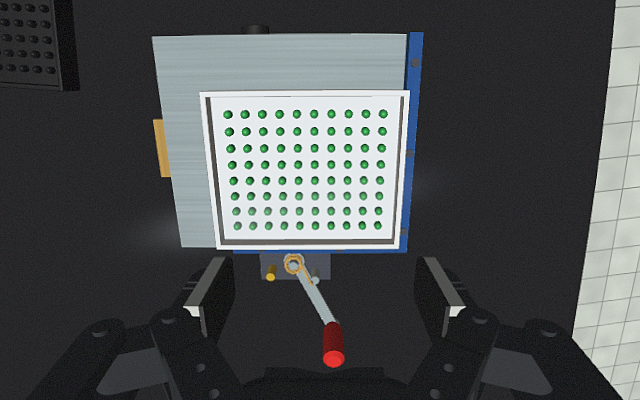

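```bash
python3 - <<'E'
from h import *
im=cv2.imread("pics/w7.png"); h=cv2.cvtColor(im,cv2.COLOR_BGR2HSV); T=np.load("w7.npy")
W=((h[...,2]>200)&(h[...,1]<16))
L=[(195+np.where(W[y,195:240])[0][0]-.5,y) for y in range(105,235)]
R=[(385+np.where(W[y,385:415])[0][-1]+.5,y) for y in range(105,235)]
U=[(x,80+np.where(W[80:110,x])[0][0]-.5) for x in range(215,395)]
D=[(x,235+np.where(W[235:256,x])[0][-1]+.5) for x in range(230,395)]
ls=[fit(ray("wrist",p,0.098,T)) for p in (L,U,R,D)]
c=[isect(ls[0],ls[1]),isect(ls[1],ls[2]),isect(ls[2],ls[3]),isect(ls[3],ls[0])]
print(np.round(c,4),"cen",np.mean(c,0))
for l in ls: print("ang",np.degrees(np.arctan2(l[1][1],l[1][0])))
Bm=(h[...,0]>100)&(h[...,0]<120)&(h[...,1]>110)&(h[...,2]>60)
# outer far-fence top edge (z .084) & inner edge above the tray
Fo=[(400+np.where(Bm[y,400:430])[0][-1]+.5,y) for y in range(40,240)]
fo=fit(ray("wrist",Fo,0.084,T)); print("outer",np.degrees(np.arctan2(fo[1][1],fo[1][0])))
n=np.array([fo[1][1],-fo[1][0]]); print("far rim to outer fence mm",[(fo[0]-c[i])@n*1000 for i in(1,2)])
Ro=[(x,246+np.where(Bm[246:262,x])[0][-1]+.5) for x in range(340,395)]
ro=fit(ray("wrist",Ro,0.084,T)); n=np.array([-ro[1][1],ro[1][0]]); print("right ang",np.degrees(np.arctan2(ro[1][1],ro[1][0])),[(c[i]-ro[0])@n*1000 for i in(2,3)])
print("knob",ray("wrist",[(333,359)],.107,T),"pivot",ray("wrist",[(294,265)],.055,T))
cv2.imwrite("pics/w7c.png",cv2.resize(im[225:385,230:430],None,fx=3.7,fy=3.7,interpolation=cv2.INTER_CUBIC))
# fence widths from w0
E
```

```text
[[ 0.5148  0.1162]
 [ 0.6923  0.097 ]
 [ 0.6755 -0.0516]
 [ 0.498  -0.0307]] cen [0.59515446 0.03270086]
ang 83.49711
ang -6.153284
ang 83.55041
ang -6.721209
outer 83.46864
far rim to outer fence mm [np.float32(12.602933), np.float32(12.389508)]
right ang -5.4659967 [np.float32(12.076504), np.float32(15.991879)]
knob [[ 0.59794973 -0.17294793]] pivot [[ 0.56447901 -0.08215992]]
```

View pics/w7c.png

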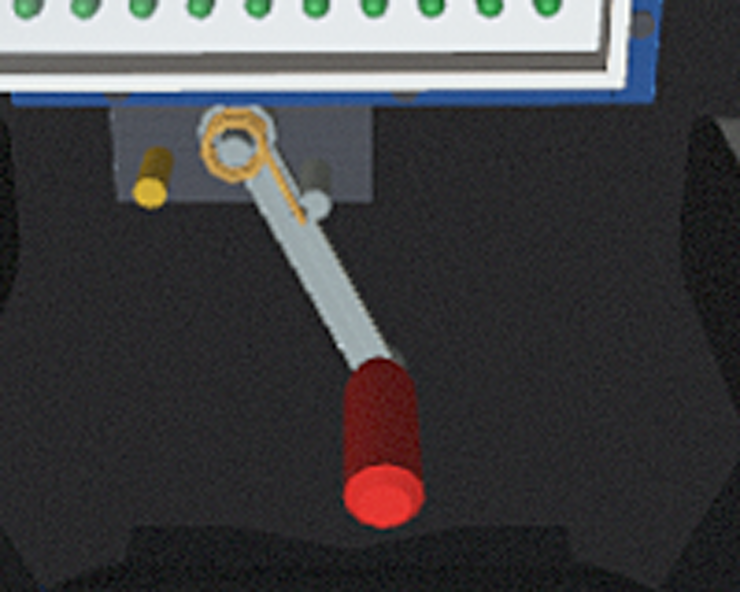

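The tray reads as square and home to about 1 mm. A light second push against the right fence will confirm contact after the forward slide.

```bash
python3 -m inch '{"linear":[[3,-0.5,0],[3,-0.5,0],[3,-0.5,0],[2,0,0],[0,0,3],[0,0,3],[0,0,3],[0,0,3]],"twist":[[0,0,0],[0,0,0],[0,0,0],[0,0,0],[0,0,0],[0,0,0],[0,0,0],[0,0,0]],"fingers":[5,5,5,5,5,5,5,5]}'
python3 -m inch '{"linear":[[0,0,3],[0,0,2.5],[0,0,0],[0,0,0]],"twist":[[0,0,0],[0,0,0],[0,0,0],[0,0,0]],"fingers":[5,5,5,5]}'
```

```text
clock: 12.3
tool_pos: [0.606, 0.1424, 0.1368]
ee_rot: [2.346, 2.089, 0.002]
wrist_force: [-0.7, -0.0, 0.2]
grip_width: 0.0498
clock: 12.7
tool_pos: [0.6061, 0.1423, 0.0829]
ee_rot: [-2.346, -2.089, 0.0]
wrist_force: [0.8, -0.3, 0.1]
grip_width: 0.0499
```

```bash
python3 -m inch '{"linear":[[0,0,0.6],[-0.8,0,0],[-0.8,0,0],[-0.5,0,0],[0,0,0]],"twist":[[0,0,0],[0,0,0],[0,0,0],[0,0,0],[0,0,0]],"fingers":[5,5,5,5,5]}'
python3 -m inch '{"linear":[[-0.2,0,0],[-0.1,0,0],[0,0,0]],"twist":[[0,0,0],[0,0,0],[0,0,0]],"fingers":[5,5,5]}'
python3 -m inch '{"linear":[[-0.1,0,0],[-0.1,0,0],[0,0,0]],"twist":[[0,0,0],[0,0,0],[0,0,0]],"fingers":[5,5,5]}'
python3 -m inch '{"linear":[[-0.1,0,0],[0,0,0]],"twist":[[0,0,0],[0,0,0]],"fingers":[5,5]}'
```

```text
clock: 13.2
tool_pos: [0.6042, 0.1203, 0.0767]
ee_rot: [2.348, 2.087, 0.0]
wrist_force: [-0.4, -0.1, -0.4]
grip_width: 0.0498
clock: 13.5
tool_pos: [0.6038, 0.1184, 0.0763]
ee_rot: [-2.347, -2.089, -0.0]
wrist_force: [-0.3, -0.2, 0.1]
grip_width: 0.0498
clock: 13.8
tool_pos: [0.6036, 0.1172, 0.0763]
ee_rot: [-2.345, -2.089, -0.002]
wrist_force: [0.4, 3.3, -1.8]
grip_width: 0.0502
clock: 14.0
tool_pos: [0.6036, 0.1172, 0.0764]
ee_rot: [-2.343, -2.089, -0.004]
wrist_force: [0.5, 6.3, -1.1]
grip_width: 0.0502
```

```bash
python3 - <<'E'
from h import *
for n,(x0,x1,y0,y1) in {"side":(355,385,245,285),"scene":(240,262,198,225)}.items():
    im=cv2.imread(f"pics/{n}0.png");h=cv2.cvtColor(im,cv2.COLOR_BGR2HSV)
    K=((h[...,0]<8)|(h[...,0]>172))&(h[...,1]>130)&(h[...,2]>70)
    ys,xs=np.where(K[y0:y1,x0:x1]); ys+=y0;xs+=x0; print(n,xs.min(),xs.max(),ys.min(),ys.max(),xs.mean(),ys.mean())
    print("mid@.079",ray(n,[((xs.min()+xs.max())/2,(ys.min()+ys.max())/2)],.079))
E
python3 -m inch '{"linear":[[1.2,0,0],[1.2,0,0],[0,0,-3],[0,0,-3],[0,0,-3],[0,0,0]],"twist":[[0,0,0],[0,0,0],[0,0,0],[0,0,0],[0,0,0],[0,0,0]],"fingers":[5,5,5,5,5,5]}'
```

```text
side 365 374 256 274 368.93865030674846 264.55828220858893
mid@.079 [[ 0.60089679 -0.17527298]]
scene 246 254 204 218 250.07070707070707 210.5151515151515
mid@.079 [[ 0.59572977 -0.17843967]]
clock: 14.6
tool_pos: [0.6091, 0.1405, 0.1711]
ee_rot: [2.343, 2.087, 0.01]
wrist_force: [-0.6, 0.4, -0.2]
grip_width: 0.0499
```

```bash
python3 -m inch '{"linear":[[-4,0.35,0],[-4,0.35,0],[-4,0.35,0],[-4,0.35,0],[-4,0.35,0],[-4,0.35,0],[-4,0.35,0],[-3.6,0.35,0]],"twist":[[0,0,0],[0,0,0],[0,0,0],[0,0,0],[0,0,0],[0,0,0],[0,0,0],[0,0,0]],"fingers":[5,5,5,5,5,5,5,5]}'
python3 -m inch '{"linear":[[0,0,0],[0,0,0]],"twist":[[0,0,0],[0,0,0]],"fingers":[5,5]}'
python3 - <<'E'
from h import *
from scipy.spatial.transform import Rotation as R
c=get_calibration("wrist"); im=snapshot("wrist");cv2.imwrite("pics/w8.png",im); np.save("w8.npy",c["camera_from_world"])
o=get_obs();M=R.from_rotvec(o['ee_rot']).as_matrix();print(o['tool_pos'],M.T@(np.array([.598,-.176,.065])-o['tool_pos'])*100)
cv2.imwrite("pics/s8.png",cv2.resize(snapshot("side")[150:300,270:430],None,fx=4,fy=4))
E
```

```text
clock: 15.4
tool_pos: [0.5971, -0.1793, 0.1657]
ee_rot: [-2.347, -2.088, 0.002]
wrist_force: [-1.0, 0.9, 0.8]
grip_width: 0.0502
clock: 15.6
tool_pos: [0.5972, -0.1781, 0.1656]
ee_rot: [-2.347, -2.086, 0.001]
wrist_force: [-0.1, 0.4, 0.7]
grip_width: 0.0502
[ 0.59721277 -0.1772907   0.16567402] [ 0.13418117  0.07389356 10.06737162]
```

View pics/w8.png

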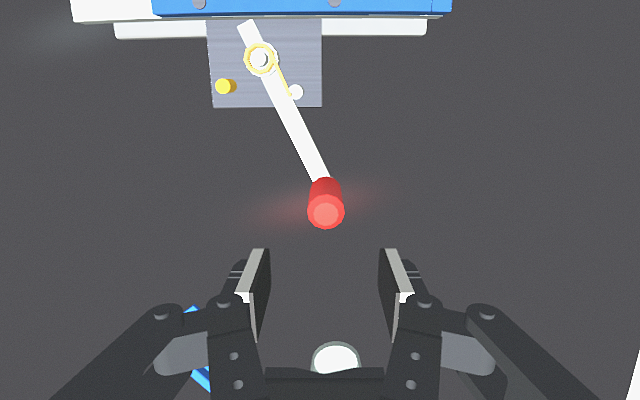

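View pics/s8.png

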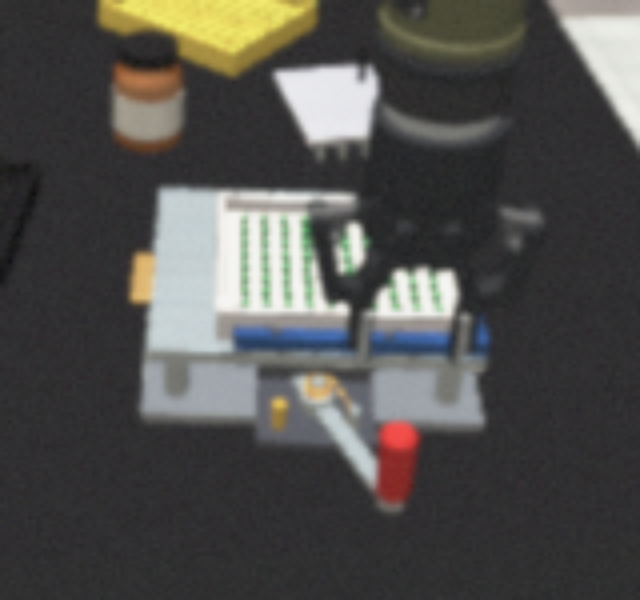

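```bash
python3 - <<'E'
from h import *
T=np.load("w8.npy"); print(ray("wrist",[(326,213.5)],.107,T))
E
python3 -m inch '{"linear":[[0.15,0.1,2.5],[0,0,2.5],[0,0,2.5],[0,0,0],[0,0,0]],"twist":[[0,0,0],[0,0,0],[0,0,0],[0,0,0],[0,0,0]],"fingers":[5,5,5,5,5]}'
python3 - <<'E'
from h import *
cv2.imwrite("pics/w9.png",snapshot("wrist"))
E
```

```text
[[ 0.59838063 -0.17599313]]
clock: 16.2
tool_pos: [0.5984, -0.1752, 0.0914]
ee_rot: [-2.344, -2.09, 0.001]
wrist_force: [0.4, 0.4, 0.6]
grip_width: 0.0495
```

View pics/w9.png

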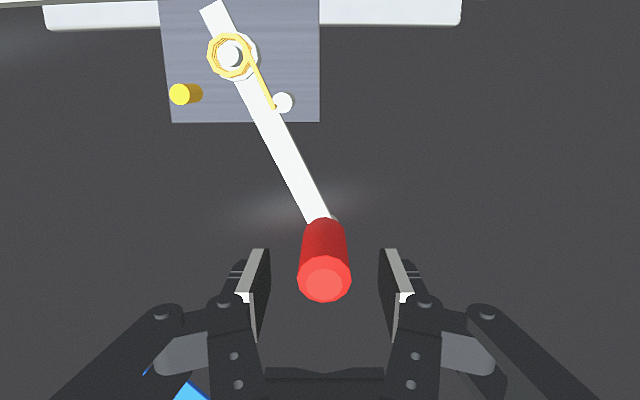

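```bash
python3 -m inch '{"linear":[[0,0,1.3],[0,0,1.3],[0,0,0],[0,0,0],[0,0,0],[0,0,0],[0,0,0],[0,0,0]],"twist":[[0,0,0],[0,0,0],[0,0,0],[0,0,0],[0,0,0],[0,0,0],[0,0,0],[0,0,0]],"fingers":[5,5,5,1.8,1.8,1.8,1.8,1.8]}' 50
python3 - <<'E'
from h import *
cv2.imwrite("pics/w10.png",snapshot("wrist"));o=get_obs();print(o['tool_pos'],o['wrist_force'],o['grip_width'])
E
```

```text
clock: 17.05
tool_pos: [0.5984, -0.1765, 0.0656]
ee_rot: [2.347, 2.089, -0.0]
wrist_force: [-2.2, 1.2, 2.0]
grip_width: 0.0231
[ 0.59840765 -0.17654793  0.06556512] [-2.63468832  0.00801908  2.93429703] 0.023174479016252858
```

View pics/w10.png

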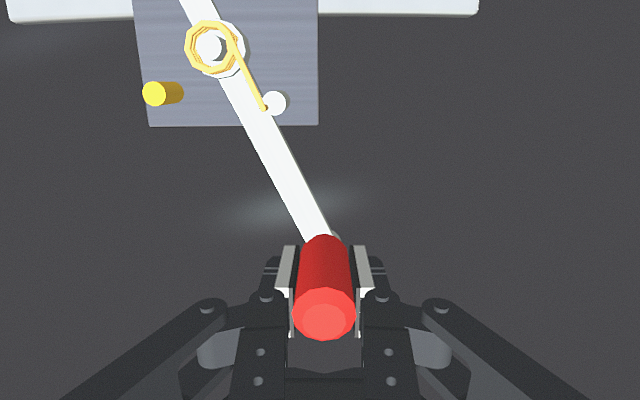

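```bash
python3 -m inch '{"linear":[[-0.35,-0.85,0],[-0.28,-0.87,0],[-0.2,-0.9,0],[-0.12,-0.91,0],[-0.04,-0.91,0],[0.04,-0.91,0],[0,0,0]],"twist":[[0,0,0],[0,0,0],[0,0,0],[0,0,0],[0,0,0],[0,0,0],[0,0,0]],"fingers":[1.8,1.8,1.8,1.8,1.8,1.8,1.8]}'
```

```text
clock: 17.8
tool_pos: [0.5456, -0.1802, 0.0658]
ee_rot: [2.344, 2.087, 0.004]
wrist_force: [6.7, -1.5, -6.5]
grip_width: 0.0231
```

```bash
python3 -m inch '{"linear":[[0.12,-0.91,0],[0.2,-0.9,0],[0.28,-0.87,0],[0.35,-0.85,0],[0.42,-0.81,0],[0,0,0],[0,0,0]],"twist":[[0,0,0],[0,0,0],[0,0,0],[0,0,0],[0,0,0],[0,0,0],[0,0,0]],"fingers":[1.8,1.8,1.8,1.8,1.8,1.8,1.8]}'
python3 -m inch '{"linear":[[0.24,-0.4,0],[0.24,-0.37,0],[0,0,0]],"twist":[[0,0,0],[0,0,0],[0,0,0]],"fingers":[1.8,1.8,1.8]}'
python3 - <<'E'
from h import *
o=get_obs();a=np.radians(-6.45);ex=np.array([np.cos(a),np.sin(a)]);ey=np.array([-ex[1],ex[0]])
pv=np.array([.565,-.0777]);d=o['tool_pos'][:2]-pv
print(np.linalg.norm(d),np.degrees(np.arctan2(d@ex,-d@ey)),o['wrist_force'],o['tool_pos'])
cv2.imwrite("pics/w11.png",snapshot("wrist"))
cv2.imwrite("pics/s11.png",cv2.resize(snapshot("side")[150:300,270:430],None,fx=4,fy=4))
E
```

```text
clock: 18.5
tool_pos: [0.5048, -0.163, 0.0658]
ee_rot: [2.343, 2.085, 0.0]
wrist_force: [5.6, -5.7, -7.2]
grip_width: 0.0229
clock: 18.8
tool_pos: [0.4975, -0.1575, 0.0658]
ee_rot: [2.343, 2.084, -0.0]
wrist_force: [5.5, -6.4, -5.8]
grip_width: 0.023
0.10449641346361974 -33.764780965310955 [ 5.52897783 -6.4078947  -5.76020898] [ 0.4975314  -0.15749654  0.06583274]
```

View pics/w11.png

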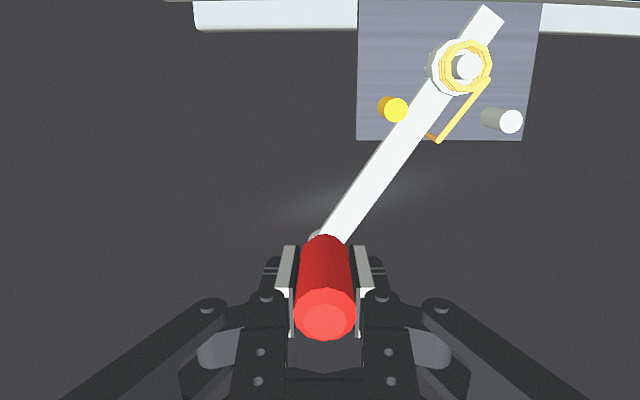

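View pics/s11.png

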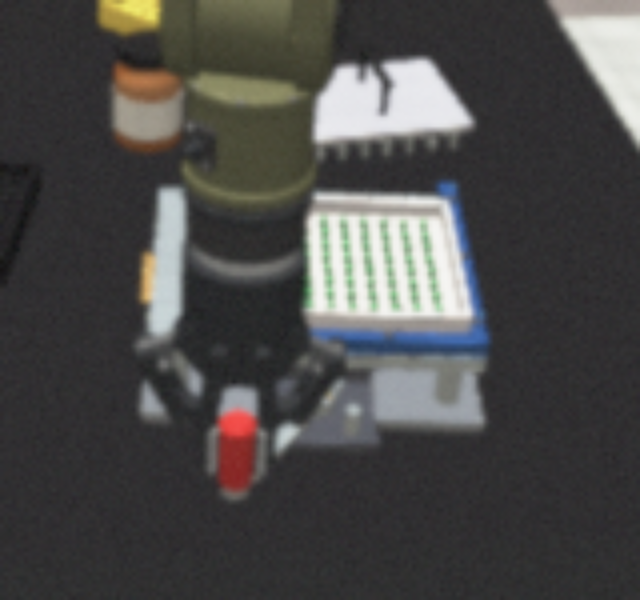

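```bash
python3 -m inch '{"linear":[[0.11,-0.16,0],[0,0,0]],"twist":[[0,0,0],[0,0,0]],"fingers":[1.8,1.8]}'
python3 -m inch '{"linear":[[0.11,-0.16,0],[0,0,0]],"twist":[[0,0,0],[0,0,0]],"fingers":[1.8,1.8]}'
python3 -m inch '{"linear":[[0.11,-0.16,0],[0,0,0]],"twist":[[0,0,0],[0,0,0]],"fingers":[1.8,1.8]}'
```

```text
clock: 19.1
tool_pos: [0.4963, -0.1564, 0.0658]
ee_rot: [2.343, 2.084, -0.0]
wrist_force: [6.1, -6.5, -6.2]
grip_width: 0.023
clock: 19.3
tool_pos: [0.4949, -0.1552, 0.0658]
ee_rot: [2.343, 2.084, -0.0]
wrist_force: [6.6, -6.6, -6.6]
grip_width: 0.0229
clock: 19.5
tool_pos: [0.4948, -0.1551, 0.0659]
ee_rot: [2.341, 2.081, -0.0]
wrist_force: [8.7, -10.7, -10.7]
grip_width: 0.0228
```

```bash
python3 -m inch '{"linear":[[0.08,-0.12,0],[0,0,0],[0,0,0]],"twist":[[0,0,0],[0,0,0],[0,0,0]],"fingers":[1.8,1.8,1.8]}'
python3 - <<'E'
from h import *
o=get_obs();a=np.radians(-6.45);ex=np.array([np.cos(a),np.sin(a)]);ey=np.array([-ex[1],ex[0]])
pv=np.array([.565,-.0777]);d=o['tool_pos'][:2]-pv
print(np.linalg.norm(d),np.degrees(np.arctan2(d@ex,-d@ey)),o['wrist_force'],o['tool_pos'])
im=snapshot("wrist");cv2.imwrite("pics/w12.png",cv2.resize(im[0:260,260:560],None,fx=2.3,fy=2.3,interpolation=cv2.INTER_CUBIC))
a=cv2.resize(snapshot("side")[150:300,270:430],None,fx=2.5,fy=2.5); b=cv2.resize(snapshot("scene")[150:300,160:320],None,fx=2.5,fy=2.5)
cv2.imwrite("pics/s12.png",np.hstack([a,b]))
E
```

```text
clock: 19.8
tool_pos: [0.4946, -0.1549, 0.066]
ee_rot: [2.34, 2.08, -0.0]
wrist_force: [11.7, -13.2, -13.3]
grip_width: 0.0231
0.10446711366033926 -35.88595465429192 [ 11.65699825 -13.16080573 -13.33880348] [ 0.49464385 -0.15492299  0.06602032]
```

View pics/w12.png

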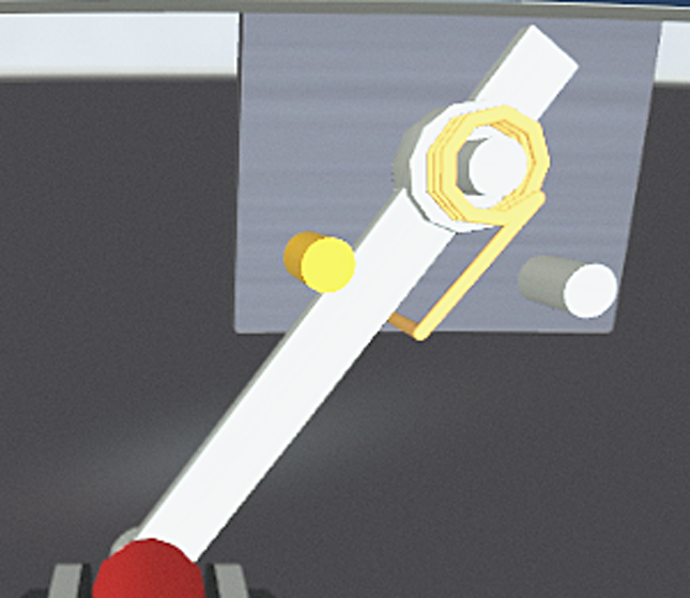

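View pics/s12.png

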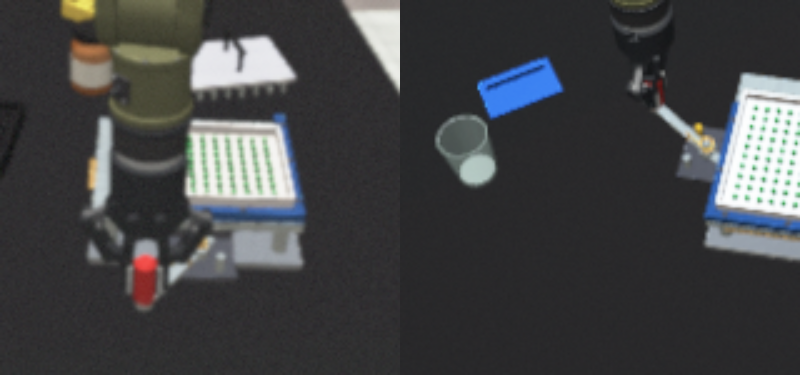

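The arm rests against the yellow post (close crop, about (335,265)). The tray is still home in the corner, and the beaker, spreader and jar are where they were. Handing in.

```bash
python3 -c "
from bench import *
print(get_obs()['wrist_force'],get_obs()['grip_width']);print(sign_off())"
```

```text
[ 11.49917964 -12.7544106  -12.99915057] 0.022764673862334196
the job is handed in; nothing more can be done
None
```

The job is handed in. The tray is home against both blue fences, and the gripper is holding the red knob with the shutter lever at its stop. It took about 20 s of robot time.

- **Tray:** I pushed it flat against the right fence, then the far fence, then gave it a light confirming push to the right. The confirming push stopped at the same place as the first one, so the tray had not drifted. Before I touched the lever, the camera put the tray's centre about 1 mm from the computed home position and square to within about 0.3°. That is as fine as the calibration allows. The right fence's visible edge alone read about 1° off, but it is a thin strip, and the contact check agreed with home.
- **Lever:** I gripped the knob at 50 N and swung it until it stopped moving. The sideways force then rose from about 9 N to about 17 N, and the last close-up shows the arm against the yellow post. My geometry gives about 36° past straight out, where the stop should be 35°. I put that down to pose error.
- **Other things:** the tray still looked home in the last side and scene pictures, though the robot arm hid part of it in the side view. The beaker, spreader, jar and tamper looked unmoved in the parts of those pictures I checked.

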